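# Set the weld ferrules on the manifold's branches for tacking

## Robot

A 6-joint arm with a two-finger parallel gripper is mounted at the origin on a cart in front of the work surface, level with it; the furniture and walls round the work are solid. World frame = base frame: x ahead of the robot, y to its left, z up, the work surface at z = 0. Lengths are in m, angles in rad, forces in N, time in s.
With the tool pointing down it reaches from about 0.35 to 0.775 m from the base axis. Payload 7.3 kg.
Tool frame: the origin (TCP) lies between the finger pads; the fingertips stand 14 mm ahead of it and the grasp point (between the pads) lies 5 mm behind it; z points along the fingers, y is the direction in which the jaws open and shut (so a half turn about z gives the same grasp; the last joint's range is limited). The gripper opens to 92 mm and grips with 3 to 60 N. Pads are 19 mm wide; open, the fingers measure 130 mm over their backs; the gripper's body (75 mm by 190 mm) begins 47 mm behind the grasp point.
Start: joints at [-1.442, 0.342, 1.524, -0, 1.275, -0.146], TCP at [0.142, -0.505, 0.241] pointing down, gripper open.
Joint ranges: [-2.53, 2.53], [-0.77, 2.02], [0.04, 2.7], [-1, 4.14], [0.28, 2.66], [-3.11, 3.11]. Speed limits (rad/s): [2.57, 2.57, 3.14, 3.14, 3.14, 3.14].

## Interface

Orientations are given as [roll, pitch, yaw] about the fixed x, y, z axes, in that order (R = Rz(yaw) Ry(pitch) Rx(roll)).
In Python, from cell import robot gives the robot as it stands.
- The arm moves only by the shell command python3 -m creep 'ROWS' [FORCE]. ROWS is JSON, a list that holds one entry, the list of rows, each a list of 7 numbers: the shift along the tool's x, y, z in cm, then the turn, a rotation vector about the tool's x, y, z in degrees, then the gripper command: -1 is shut, 1 is fully open, values between are in proportion. In form: [[[tx, ty, tz, wx, wy, wz, gripper], ...]]. A call has 1 to 8 rows; each row is the pose to reach, as a shift and turn from the pose measured when the call began, along the tool's axes at that moment; what a row does not reach only later rows make up. A row lasts 1/10 s, in which the tool goes at most 50 mm and 8.59 degrees, less where a joint would pass 70% of its speed; a pose out of reach is approached as far as the arm can. A call with a gripper value outside its range is refused whole. The fingers move at their own pace and stop on an object; FORCE is the grip in N (left out, the last holds). Time passes only in rows, so rows that repeat a pose let the fingers close. It gives the time, the measured TCP pose, the force and the opening at its end, in the units of the state.
- robot.observe(): the state, without advancing time (a new reading comes with each control period).
- robot.read_camera(name): name is "side" or "top"; returns the picture (480x640x3 uint8, red, green, blue); there is no depth.
- robot.camera_params(name): a dict with "camera_matrix" (3x3 intrinsics, pixels), "R" (3x3) and "t" (3): a world point X has camera coordinates R X + t. Camera axes: x right, y down, z forward; pixel columns grow to the right and rows downward; lengths in m; the calibration is good to about 2 mm. A picture is of the moment at which its call begins. camera_params takes no time and is no camera call.
- robot.hand_in(): hands the job in, once; it reports no verdict.
Trained networks look in the newest picture that a camera, given by its name, has taken for a name from the list of things; names that differ only in an ending like _2 or _b are one class to them, and where a whole thing is asked for, a point or a joint stands for the part that bears it (a point fixed in the world has none). Each returns a list of dicts, best first, with "score" (0 to 1); they miss things now and then, are a little off and sometimes report something else, mostly with a low value. They report only what shows in the picture. A call takes as long as a camera call. They do not tell look-alikes from the thing itself.
- robot.look_for(camera, label): "centre" ([x, y, z] in m, in the coordinates of the camera as it stood for that picture, good to about 4 mm: the middle of the surface that is visible of it).
- robot.masks_of(camera, label): "mask" (480x640 bool, what is visible of it).
The state is a dict: "time": time; "qpos": joint angles; "qvel": joint speeds; "joint_efforts": joint torques, N m; "tool_pos": TCP position; "tool_rot": TCP orientation; "contact_force": force on the tool from outside, world axes, zero at the start; "torque": the same for the moment, N m; "opening": finger opening in m.
Only numpy, scipy, OpenCV 4.12 (cv2) and the standard library are available. Lean on these libraries where they do the work, as an engineer would, in place of code of your own. Each camera call takes 0.05 s, during which the arm holds its last target.

## Task

The manifold is ready for its ferrules to be tacked on. Set each of the four loose weld ferrules on the branch of the same tube diameter, tube end down over the copper centring plug and flange up, fully down on the end of the branch. Two of the flanges are the same size, so go by the tube and the hole; set the ferrules down rather than dropping them, and leave all four released and at rest.

Things in the scene. Friction and masses are not known exactly. Their poses are not given: they have to be found in the camera images.
- manifold: pipe manifold: level stainless header tube, 70 mm diameter, 0.57 m long, fixed in two dark cradles, with clamped end caps and four upright branch stubs in a row, 110 mm apart (order of sizes differs between starts). Origin: on the bench under the header's middle; y along the header, z up. Does not move. Header top 97 mm above the bench.
- branch_19_end (a point): the branch stub of 19 mm tube (smallest of the four), fixed upright on the header. Point: centre of the stub's end face, 135 mm above the bench, where the ferrule's tube end must sit; z up. A copper centring plug stands 22 mm out of the end: its lower 8 mm a cylinder of 12 mm diameter, above it tapers to 4 mm at the tip.
- branch_29_end (a point): the branch stub of 29 mm tube (second smallest of the four), fixed upright on the header. Point: centre of the stub's end face, 135 mm above the bench, where the ferrule's tube end must sit; z up. A copper centring plug stands 22 mm out of the end: its lower 8 mm a cylinder of 22 mm diameter, above it tapers to 8 mm at the tip.
- branch_41_end (a point): the branch stub of 41 mm tube (second largest of the four), fixed upright on the header. Point: centre of the stub's end face, 135 mm above the bench, where the ferrule's tube end must sit; z up. A copper centring plug stands 22 mm out of the end: its lower 8 mm a cylinder of 34 mm diameter, above it tapers to 13 mm at the tip.
- branch_53_end (a point): the branch stub of 53 mm tube (largest of the four), fixed upright on the header. Point: centre of the stub's end face, 135 mm above the bench, where the ferrule's tube end must sit; z up. A copper centring plug stands 22 mm out of the end: its lower 8 mm a cylinder of 46 mm diameter, above it tapers to 25 mm at the tip.
- ferrule_19_mid (a point): loose stainless weld ferrule for 19 mm tube: upright tube 19 mm outside, 15 mm bore right through, round flange 34 mm across at its top. 32 mm high; the flange is the top 5 mm, grip it by the rim. It starts standing on the bench on its tube end. Point: on its axis, half-way up (16 mm above the tube end); z up, from tube end to flange.
- ferrule_29_mid (a point): loose stainless weld ferrule for 29 mm tube: upright tube 29 mm outside, 25 mm bore right through, round flange 50.5 mm across at its top (same flange as the 41 mm ferrule, narrower hole). 32 mm high; the flange is the top 5 mm, grip it by the rim. It starts standing on the bench on its tube end. Point: on its axis, half-way up (16 mm above the tube end); z up, from tube end to flange.
- ferrule_41_mid (a point): loose stainless weld ferrule for 41 mm tube: upright tube 41 mm outside, 37 mm bore right through, round flange 50.5 mm across at its top (same flange as the 29 mm ferrule, wider hole). 32 mm high; the flange is the top 5 mm, grip it by the rim. It starts standing on the bench on its tube end. Point: on its axis, half-way up (16 mm above the tube end); z up, from tube end to flange.
- ferrule_53_mid (a point): loose stainless weld ferrule for 53 mm tube: upright tube 53 mm outside, 49 mm bore right through, round flange 64 mm across at its top. 32 mm high; the flange is the top 5 mm, grip it by the rim. It starts standing on the bench on its tube end. Point: on its axis, half-way up (16 mm above the tube end); z up, from tube end to flange.
There are look-alikes about, which are no part of the job. Leave any green look-alike of the part that bears ferrule_41_mid alone.

How it is judged:
At the end, for the whole second after the job is handed in: Every ferrule sits upright (within 0.1 rad), flange up, on the branch of its own tube diameter, centred within 8 mm and with its tube end on the branch's end face within 4 mm (its middle 12 to 20 mm above the end face), released and at rest (horizontal distance between ferrule_19_mid and branch_19_end below 0.008 m and z of ferrule_19_mid in the frame of branch_19_end between 0.012 and 0.02 m and angle between each of ferrule_19_mid, ferrule_29_mid, ferrule_41_mid, ferrule_53_mid's own z axis and vertical below 0.1 rad and linear speed of each of ferrule_19, ferrule_29, ferrule_41, ferrule_53 below 0.02 m/s and horizontal distance between ferrule_29_mid and branch_29_end below 0.008 m and z of ferrule_29_mid in the frame of branch_29_end between 0.012 and 0.02 m and horizontal distance between ferrule_41_mid and branch_41_end below 0.008 m and z of ferrule_41_mid in the frame of branch_41_end between 0.012 and 0.02 m and horizontal distance between ferrule_53_mid and branch_53_end below 0.008 m and z of ferrule_53_mid in the frame of branch_53_end between 0.012 and 0.02 m); the robot touches nothing.
It fails at once if the 19 mm ferrule is dropped or knocked flying (faster than 0.8 m/s with no finger on it) (linear speed of ferrule_19 above 0.8 m/s and contact force between ferrule_19 and the fingers below 0.05 N).
It fails at once if the 29 mm ferrule is dropped or knocked flying (faster than 0.8 m/s with no finger on it) (linear speed of ferrule_29 above 0.8 m/s and contact force between ferrule_29 and the fingers below 0.05 N).
It fails at once if the 41 mm ferrule is dropped or knocked flying (faster than 0.8 m/s with no finger on it) (linear speed of ferrule_41 above 0.8 m/s and contact force between ferrule_41 and the fingers below 0.05 N).
It fails at once if the 53 mm ferrule is dropped or knocked flying (faster than 0.8 m/s with no finger on it) (linear speed of ferrule_53 above 0.8 m/s and contact force between ferrule_53 and the fingers below 0.05 N).
It also fails if it takes over 96 s, if anything falls off the work surface, if the arm or the gripper's body presses on something with over 40 N, if the wrist force passes 120 N, or if a joint passes its speed limit or range.

## Working session

There is one attempt and no reset: what is moved stays moved. The work goes in short steps, Python scripts to look and compute and a shell command to move; the robot and the scene stay as the last step left them, time stands still between calls to the robot, and variables do not carry over. Pictures are saved under pics/ and viewed, and the job is handed in when it is done.

```bash
ls; mkdir -p pics
python3 - <<'E'
from cell import robot
import cv2,numpy as np
s=robot.observe();print(s)
for c in("side","top"):
    im=robot.read_camera(c);cv2.imwrite(f"pics/{c}0.png",im[:,:,::-1])
    p=robot.camera_params(c);print(c,p)
E
```

```text
pics
{'time': 0.0, 'qpos': array([-1.44199358e+00,  3.42737174e-01,  1.52504959e+00, -3.58716229e-05,
        1.27542738e+00, -1.46021025e-01]), 'qvel': array([-0.00028919,  0.00034296,  0.00014911,  0.00034294, -0.00059156,
        0.0005539 ]), 'joint_efforts': array([ 2.49384168e-03, -4.31240773e+01, -2.44221818e+01,  7.18382397e-02,
        5.60151483e-02, -1.67028834e-04]), 'tool_pos': array([ 0.1424204, -0.5048863,  0.2400261]), 'tool_rot': array([-3.13998343e+00, -2.01994769e-04,  2.74834077e-01]), 'contact_force': array([-0.30143793,  0.31937477,  0.02427072]), 'torque': array([-0.01705465,  0.00362322,  0.04042111]), 'opening': 0.09189354502516234}
side {'camera_matrix': array([[569.59755998,   0.        , 320.4523752 ],
       [  0.        , 569.59755998, 240.59413897],
       [  0.        ,   0.        ,   1.        ]]), 'R': array([[-0.99961873,  0.02608002,  0.00906801],
       [ 0.00314971,  0.43397423, -0.90091978],
       [-0.02743129, -0.90054772, -0.43389091]]), 't': array([0.50966124, 0.10350079, 1.27549554])}
top {'camera_matrix': array([[493.56243198,   0.        , 319.28084937],
       [  0.        , 493.56243198, 244.11216345],
       [  0.        ,   0.        ,   1.        ]]), 'R': array([[-0.00959768, -0.99995226,  0.00183569],
       [-0.98824096,  0.00920508, -0.15262724],
       [ 0.15260306, -0.00327897, -0.98828212]]), 't': array([0.00674234, 0.48951289, 1.00677131])}
```

View pics/side0.png

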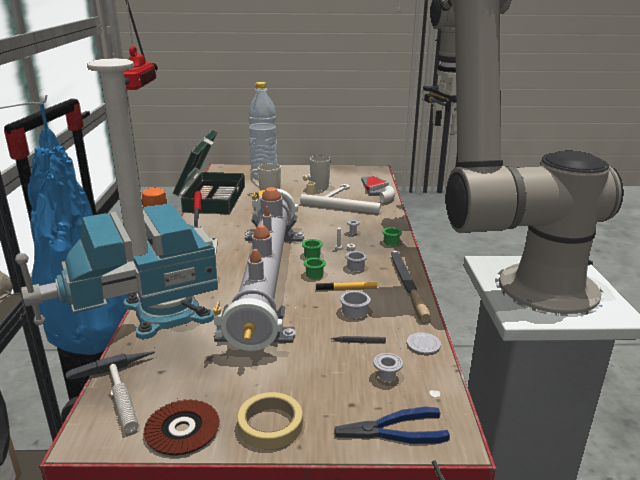

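View pics/top0.png

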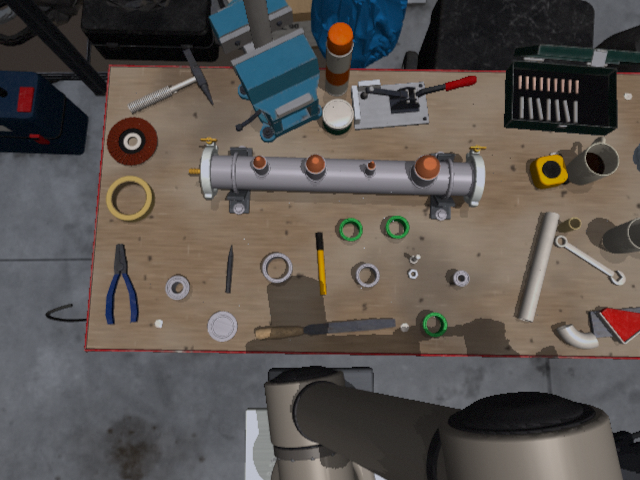

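The top picture shows steel ferrules at about (177,288), (276,268), (368,274) and (460,278). The branches are at (260,162), (315,163), (371,168) and (427,167). The green look-alikes are at (350,230), (397,227) and (434,324).

```bash
cat > h.py <<'E'
from cell import robot
import cv2,numpy as np
from scipy.spatial.transform import Rotation as Ro
def ray(c,u,v,z):
    p=robot.camera_params(c);K,R,t=p["camera_matrix"],p["R"],p["t"]
    d=R.T@np.linalg.solve(K,[u,v,1]);o=-R.T@t
    return o+d*(z-o[2])/d[2]
def proj(c,X):
    p=robot.camera_params(c);q=p["camera_matrix"]@(p["R"]@np.array(X)+p["t"]);return q[:2]/q[2]
def world(c,x):
    p=robot.camera_params(c);return p["R"].T@(np.array(x)-p["t"])
def rect(c,im,z,x0,x1,y0,y1,ppm=2000):
    # rows: x decreasing, cols: y decreasing
    w=int((y1-y0)*ppm);h=int((x1-x0)*ppm)
    P=[(x1,y1),(x1,y0),(x0,y0),(x0,y1)]
    src=np.float32([proj(c,[a,b,z]) for a,b in P]);dst=np.float32([[0,0],[w,0],[w,h],[0,h]])
    return cv2.warpPerspective(im,cv2.getPerspectiveTransform(src,dst),(w,h),flags=cv2.INTER_CUBIC)
E
python3 - <<'E'
from h import *
im=robot.read_camera("top")
np.save("top0.npy",im)
print({k:np.round(v,3) for k,v in [(f"f{uv}",ray("top",*uv,0.032)) for uv in [(177,288),(276,268),(368,274),(460,278)]]})
for l in ["branch_19_end","branch_29_end","branch_41_end","branch_53_end","ferrule_19_mid","ferrule_29_mid","ferrule_41_mid","ferrule_53_mid"]:
    if l[0]=="f":
        for c in ["top","side"]:
            if c=="side" and l=="ferrule_19_mid": robot.read_camera("side")
            print(l,c,[(round(float(d["score"]),2),np.round(world(c,d["centre"]),3).tolist(),np.round(proj(c,world(c,d["centre"])))) for d in robot.look_for(c,l)][:4])
    else: print(l,[(round(float(d["score"]),2),np.round(world("top",d["centre"]),3).tolist()) for d in robot.look_for("top",l)][:4])
for i,(x,y) in enumerate([(ray("top",*uv,0.032)[:2]) for uv in [(177,288),(276,268),(368,274),(460,278)]]): 
    r=rect("top",im,0.032,x-.05,x+.05,y-.05,y+.05,2500)
    print(i,x,y); cv2.imwrite(f"pics/r{i}.png",r[:,:,::-1])
import glob
cv2.imwrite("pics/rr.png",np.vstack([np.hstack([cv2.imread(f"pics/r{i}.png") for i in (0,1)]),np.hstack([cv2.imread(f"pics/r{i}.png") for i in (2,3)])]))
print(robot.observe()["time"])
E
```

```text
{'f(177, 288)': array([0.4  , 0.301, 0.032]), 'f(276, 268)': array([0.44 , 0.094, 0.032]), 'f(368, 274)': array([ 0.426, -0.1  ,  0.032]), 'f(460, 278)': array([ 0.415, -0.294,  0.032])}
branch_19_end [(0.68, [0.628, -0.102, 0.125])]
branch_29_end [(0.62, [0.628, 0.119, 0.139])]
branch_41_end [(0.56, [0.624, 0.015, 0.135])]
branch_53_end [(0.67, [0.614, -0.206, 0.144])]
ferrule_19_mid top [(0.56, [0.417, -0.298, 0.032], array([462., 277.]))]
ferrule_19_mid side [(0.58, [0.416, -0.287, 0.026], array([353., 224.])), (0.55, [0.404, 0.305, 0.024], array([387., 366.]))]
ferrule_29_mid top [(0.72, [0.405, 0.304, 0.03], array([176., 286.])), (0.31, [0.626, 0.118, 0.131], array([260., 169.]))]
ferrule_29_mid side [(0.69, [0.405, 0.308, 0.023], array([386., 368.]))]
ferrule_41_mid top [(0.8, [0.527, -0.166, 0.028], array([397., 227.])), (0.51, [0.425, -0.1, 0.031], array([368., 274.])), (0.49, [0.527, -0.065, 0.03], array([350., 227.])), (0.31, [0.401, 0.304, 0.03], array([176., 288.]))]
ferrule_41_mid side [(0.83, [0.531, -0.152, 0.019], array([310., 250.])), (0.74, [0.64, 0.128, 0.123], array([255., 267.])), (0.72, [0.424, -0.086, 0.022], array([356., 261.])), (0.66, [0.322, -0.225, 0.019], array([391., 236.]))]
ferrule_53_mid top [(0.63, [0.443, 0.089, 0.038], array([278., 267.]))]
ferrule_53_mid side [(0.66, [0.44, 0.102, 0.017], array([356., 306.]))]
0 0.4000562614308277 0.3013985906194988
1 0.44023794087030615 0.09395579039346486
2 0.4257102267533226 -0.09999039691662989
3 0.41543946745122695 -0.2935728897428283Traceback (most recent call last):
  File "<stdin>", line 15, in <module>
    return _nx.concatenate(arrs, 0, dtype=dtype, casting=casting)
           ~~~~~~~~~~~~~~~^^^^^^^^^^^^^^^^^^^^^^^^^^^^^^^^^^^^^^^
ValueError: all the input array dimensions except for the concatenation axis must match exactly, but along dimension 1, the array at index 0 has size 498 and the array at index 1 has size 499
```

Run:
```python
from h import *
im=np.load("top0.npy")
L=[(0.400,.301),(.440,.094),(.426,-.1),(.415,-.294)]
def tile(z,L,n):
    out=[]
    for x,y in L:
        r=cv2.resize(rect("top",im,z,x-.04,x+.04,y-.04,y+.04,5000),(400,400))[:,:,::-1].copy()
        for k in range(0,400,50): cv2.line(r,(k,0),(k,399),(0,0,255),1) if k==200 else cv2.line(r,(k,0),(k,8),(0,0,0),1)
        cv2.line(r,(0,200),(399,200),(0,0,255),1)
        out.append(r)
    o=np.vstack([np.hstack(out[:2]),np.hstack(out[2:])]); cv2.imwrite(n,cv2.resize(o,(600,600)))
tile(.032,L,"pics/rr.png")
tile(.135,[(.62,.118),(.62,.008),(.62,-.102),(.62,-.212)],"pics/rb.png")
```

```text
(no output)
```

View pics/rr.png

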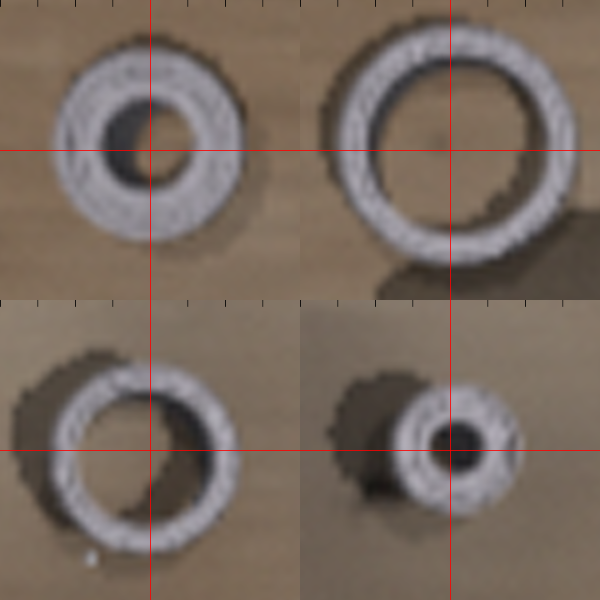

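View pics/rb.png

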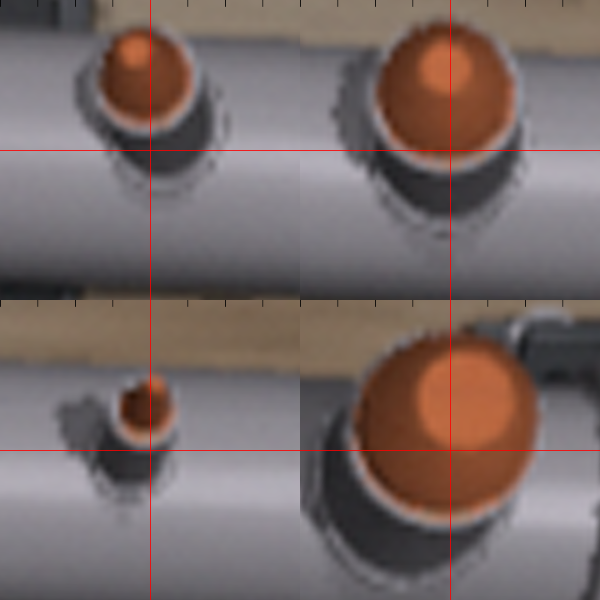

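Measurements from the rectified top view, scaled at 3.75 px/mm. Centres are (x, y) in m.

| Size | Ferrule | Branch |
|---|---|---|
| 19 mm | (.415, -.296) | (.631, -.101) |
| 29 mm | (.402, .301) | (.639, .1185) |
| 41 mm | (.424, -.099) | (.635, .009) |
| 53 mm | (.441, .092) | (.626, -.211) |

I identified each ferrule by its hole and flange, and none of them is one of the green look-alikes. The branches lie on one line, 110 mm apart. I start with the 19 mm ferrule.

```bash
cat >> h.py <<'E'
def go(x,y,z,yaw=0.0):
    s=robot.observe();R=Ro.from_euler("xyz",s["tool_rot"])
    d=R.inv().apply(np.array([x,y,z])-s["tool_pos"])*100
    w=np.degrees((R.inv()*Ro.from_euler("xyz",[np.pi,0,yaw])).as_rotvec())
    print("shift cm",np.round(d,2),"turn",np.round(w,2),"t",round(s["time"],2))
E
python3 -c "
from h import *
go(.415,-.296,.12)"
```

```text
shift cm [ 31.91 -12.75  12.08] turn [ 1.000e-02 -0.000e+00  1.575e+01] t 0.8
```

```bash
python3 -m creep '[[[5,-2,1,0,0,4,0.3],[10,-4,2,0,0,8,0.3],[15,-6,4,0,0,12,0.3],[20,-8,6,0,0,15.75,0.3],[25,-10,8,0,0,15.75,0.3],[29,-11.6,10,0,0,15.75,0.3],[31.9,-12.75,12.1,0,0,15.75,0.3],[31.9,-12.75,12.1,0,0,15.75,0.3]]]' 30; python3 -c "
from h import *
go(.415,-.296,.0245)
cv2.imwrite('pics/t1.png',robot.read_camera('top')[:,:,::-1])
cv2.imwrite('pics/s1.png',robot.read_camera('side')[:,:,::-1])"
```

```text
time: 1.6
tool_pos: [0.4165, -0.2927, 0.1177]
tool_rot: [-3.139, 0.002, 0.003]
contact_force: [0.0, -0.6, 0.5]
opening: 0.0595
shift cm [-0.14  0.35  9.32] turn [-0.15  0.1   0.19] t 1.6
```

View pics/t1.png

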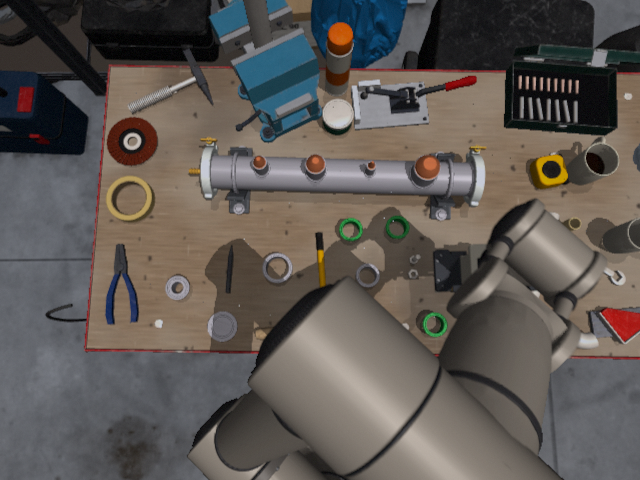

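View pics/s1.png

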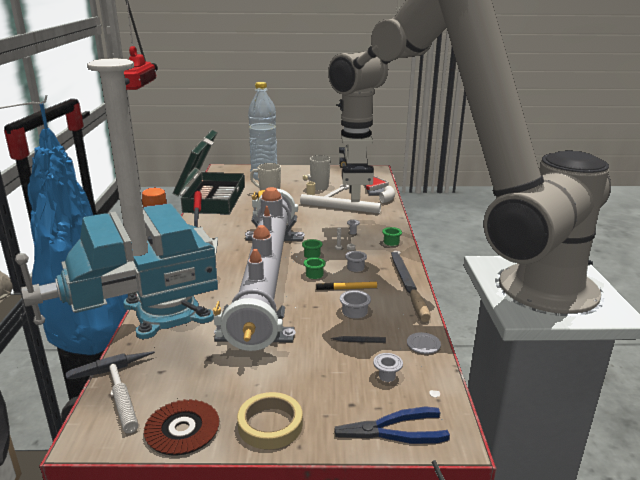

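The side view shows the fingers centred above the 19 mm ferrule near (355,200). I'm descending.

```bash
python3 -m creep '[[[-0.15,0.35,4,-0.15,0.1,0.2,0.3],[-0.15,0.35,7,-0.15,0.1,0.2,0.3],[-0.15,0.35,8.5,-0.15,0.1,0.2,0.3],[-0.15,0.35,9.3,-0.15,0.1,0.2,0.3],[-0.15,0.35,9.3,-0.15,0.1,0.2,0.3],[-0.15,0.35,9.3,-0.15,0.1,0.2,0.3]]]'; python3 -c "
from h import *
cv2.imwrite('pics/s2.png',cv2.resize(robot.read_camera('side')[130:290,270:470],(800,640))[:600,:,::-1])"
```

```text
time: 2.3
tool_pos: [0.4141, -0.2989, 0.0266]
tool_rot: [3.139, -0.001, -0.001]
contact_force: [0.7, 0.1, -0.1]
opening: 0.0596
```

View pics/s2.png

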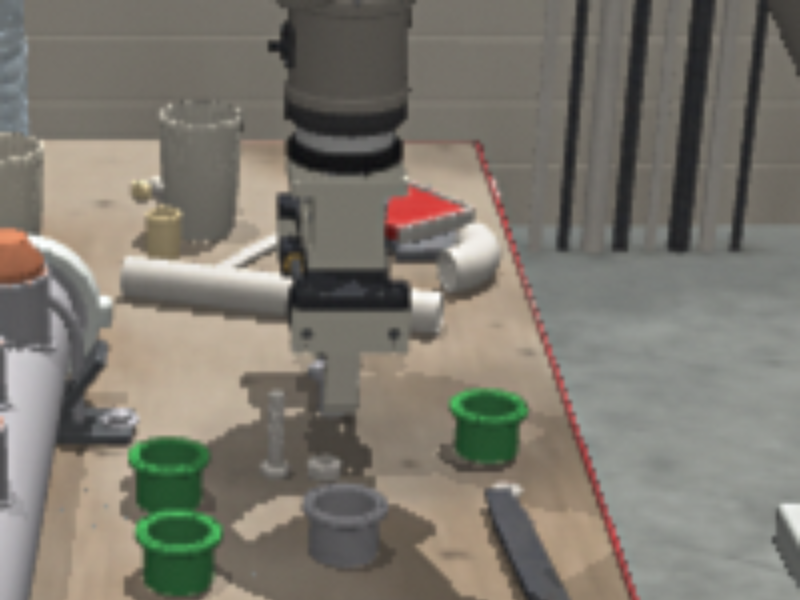

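```bash
python3 -m creep '[[[0.1,-0.25,0.2,0,0,0,0.3],[0.1,-0.25,0.2,0,0,0,0.3],[0.1,-0.25,0.2,0,0,0,-1],[0.1,-0.25,0.2,0,0,0,-1],[0.1,-0.25,0.2,0,0,0,-1],[0.1,-0.25,0.2,0,0,0,-1],[0.1,-0.25,0.2,0,0,0,-1],[0.1,-0.25,0.2,0,0,0,-1]]]' 25; python3 -c "
from h import *
go(.415,-.296,.26)
go(.631,-.101,.22)"
```

```text
time: 3.15
tool_pos: [0.4153, -0.2963, 0.0248]
tool_rot: [3.139, -0.002, -0.001]
contact_force: [-0.2, -1.2, 0.8]
opening: 0.0324
shift cm [ 1.000e-02  3.000e-02 -2.352e+01] turn [ 0.15 -0.09 -0.04] t 3.15
shift cm [ 21.59 -19.49 -19.54] turn [ 0.15 -0.09 -0.04] t 3.15
```

```bash
python3 -m creep '[[[0,0,-2,0,0,0,-1],[0,0,-5,0,0,0,-1],[0,0,-9,0,0,0,-1],[0,0,-13,0,0,0,-1],[0,0,-17,0,0,0,-1],[0,0,-20,0,0,0,-1],[0,0,-21.5,0,0,0,-1],[0,0,-21.5,0,0,0,-1]]]'; python3 -c "
from h import *
cv2.imwrite('pics/s3.png',cv2.resize(robot.read_camera('side')[80:240,270:470],(800,640))[:600,:,::-1])
go(.631,-.101,.24)"
```

```text
time: 3.95
tool_pos: [0.4156, -0.2964, 0.242]
tool_rot: [3.136, -0.005, -0.001]
contact_force: [0.2, -0.0, -0.4]
opening: 0.0327
shift cm [ 21.58 -19.49  -0.  ] turn [ 0.21 -0.15 -0.04] t 4.0
```

View pics/s3.png

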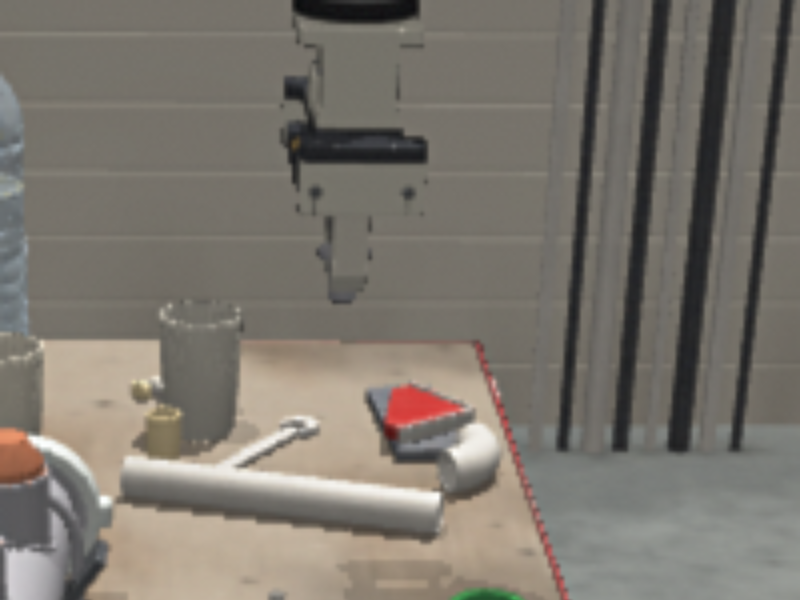

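The ferrule is held, with its tube end visible below the fingers at (340,295) in the enlarged side view. I'm moving above the 19 branch.

```bash
python3 -m creep '[[[2,-1.8,0,0,0,0,-1],[5,-4.5,0,0,0,0,-1],[8.3,-7.5,0,0,0,0,-1],[11.6,-10.5,0,0,0,0,-1],[15,-13.5,0,0,0,0,-1],[18.2,-16.4,0,0.1,0,0,-1],[20.6,-18.6,0,0.2,-0.15,0,-1],[21.6,-19.5,0,0.2,-0.15,0,-1]]]'; python3 -m creep '[[[0,0,0,0,0,0,-1],[0,0,0,0,0,0,-1]]]';python3 -c "
from h import *
a=robot.read_camera('side');b=robot.read_camera('top')
cv2.imwrite('pics/s4.png',cv2.resize(a[100:300,200:350],(600,800))[:600,:,::-1])
cv2.imwrite('pics/t4.png',b[:,:,::-1])
go(.631,-.101,.1905)
print(proj('side',[.631,-.101,.135]),proj('side',[.631,-.101,.24-.0245]))"
```

```text
time: 4.8
tool_pos: [0.6321, -0.0983, 0.2371]
tool_rot: [-3.14, 0.004, 0.002]
contact_force: [0.2, -0.5, -0.4]
opening: 0.0327
time: 5.0
tool_pos: [0.6311, -0.0987, 0.2354]
tool_rot: [-3.14, 0.007, 0.002]
contact_force: [0.4, -0.7, -1.3]
opening: 0.0325
shift cm [0.01 0.15 4.61] turn [-0.08  0.28  0.04] t 5.1
[266.38285734 214.12728232] [265.20993991 180.49183163]
```

View pics/s4.png

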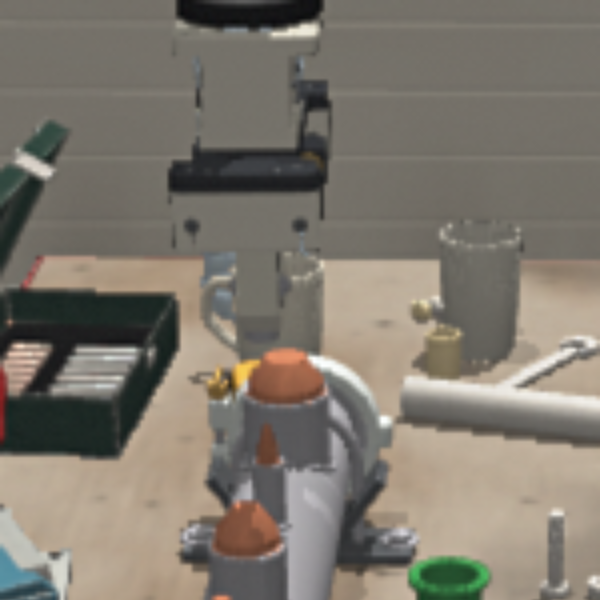

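View pics/t4.png

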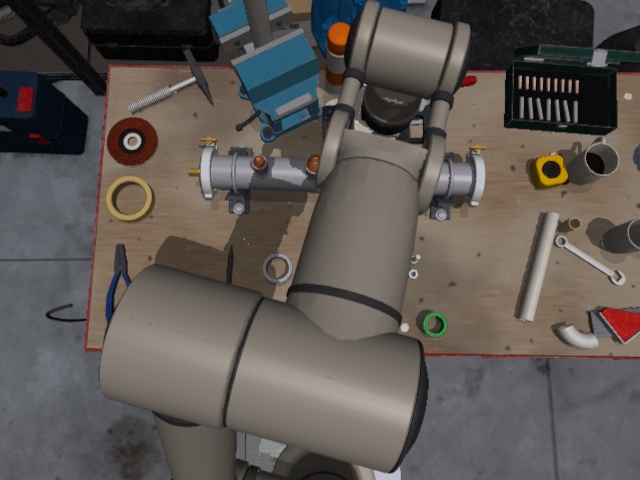

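In the side view the plug is at zoomed (267,450) and the held tube at (260,340). The predicted column at that height is 261, so they're aligned. Now lowering.

```bash
python3 -m creep '[[[0,0.2,2,0,0.3,0,-1],[0,0.2,3.5,0,0.3,0,-1],[0,0.2,4.6,0,0.3,0,-1],[0,0.2,4.6,0,0.3,0,-1]]]';python3 -c "
from h import *
a=robot.read_camera('side')
cv2.imwrite('pics/s5.png',cv2.resize(a[140:240,220:320],(600,600),interpolation=cv2.INTER_CUBIC)[:,:,::-1])
go(.631,-.101,.1605)"
```

```text
time: 5.5
tool_pos: [0.6296, -0.1022, 0.1893]
tool_rot: [-3.14, 0.003, -0.001]
contact_force: [-0.2, 0.6, -0.9]
opening: 0.0324
shift cm [ 0.07 -0.11  2.99] turn [-0.09  0.03 -0.02] t 5.55
```

View pics/s5.png

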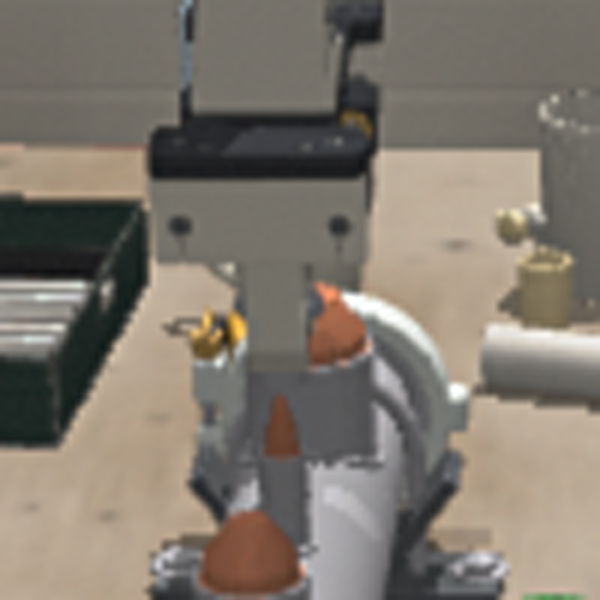

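```bash
python3 -m creep '[[[0.1,-0.1,0.5,0,0,0,-1],[0.12,-0.12,1,0,0,0,-1],[0.12,-0.12,1.5,0,0,0,-1],[0.12,-0.12,1.5,0,0,0,-1]]]';python3 -c "
from h import *
go(.631,-.101,.1605)"
```

```text
time: 5.95
tool_pos: [0.6311, -0.1007, 0.1746]
tool_rot: [-3.14, 0.002, -0.0]
contact_force: [-0.1, 0.2, -0.5]
opening: 0.0323
shift cm [-0.01  0.03  1.41] turn [-0.11  0.12 -0.01] t 5.95
```

```bash
python3 -m creep '[[[0,0,0.3,0,0,0,-1],[0,0,0.6,0,0,0,-1],[0,0,0.9,0,0,0,-1],[0,0,1.1,0,0,0,-1],[0,0,1.1,0,0,0,-1]]]';python3 -c "
from h import *
a=robot.read_camera('side')
cv2.imwrite('pics/s6.png',cv2.resize(a[140:240,220:320],(600,600),interpolation=cv2.INTER_CUBIC)[:,:,::-1])
go(.631,-.101,.1600)"
```

```text
time: 6.45
tool_pos: [0.6309, -0.1006, 0.1631]
tool_rot: [-3.139, 0.003, -0.0]
contact_force: [-1.0, 0.2, -1.4]
opening: 0.0326
shift cm [-0.01  0.03  0.34] turn [-0.12  0.13 -0.01] t 6.5
```

View pics/s6.png

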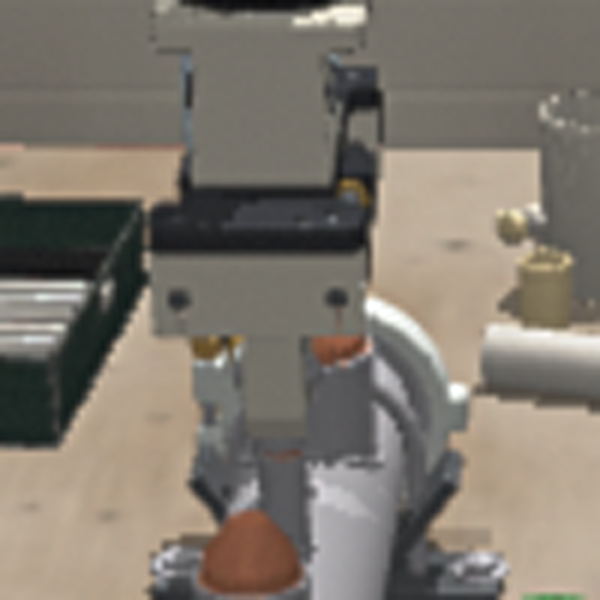

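```bash
python3 -m creep '[[[0,0,0.15,0,0,0,-1],[0,0,0.3,0,0,0,-1],[0,0,0.4,0,0,0,-1],[0,0,0.4,0,0,0,-1]]]';python3 -m creep '[[[0,0,0.05,0,0,0,-1],[0,0,0.1,0,0,0,-1],[0,0,0.1,0,0,0,-1]]]'
```

```text
time: 6.9
tool_pos: [0.6312, -0.1007, 0.1598]
tool_rot: [-3.14, 0.002, -0.0]
contact_force: [-0.8, -0.5, 1.1]
opening: 0.0323
time: 7.2
tool_pos: [0.6315, -0.1007, 0.1597]
tool_rot: [-3.14, 0.0, -0.0]
contact_force: [-1.4, -0.1, 4.6]
opening: 0.0324
```

There's contact at TCP z 0.1597, the expected seat height. Releasing.

```bash
python3 -m creep '[[[0,0,0,0,0,0,-0.2],[0,0,0,0,0,0,0],[0,0,0,0,0,0,0.3],[0,0,0,0,0,0,0.3],[0,0,0,0,0,0,0.3],[0,0,-1,0,0,0,0.3],[0,0,-2.5,0,0,0,0.3],[0,0,-4,0,0,0,0.3]]]';python3 -c "
from h import *
a=robot.read_camera('side')
cv2.imwrite('pics/s7.png',cv2.resize(a[140:240,220:320],(600,600),interpolation=cv2.INTER_CUBIC)[:,:,::-1])
go(.424,-.099,.22)"
```

```text
time: 8.0
tool_pos: [0.6315, -0.1008, 0.2007]
tool_rot: [-3.14, 0.0, -0.0]
contact_force: [0.9, 0.6, 0.7]
opening: 0.0597
shift cm [-20.87  -0.21  -1.71] turn [-0.01 -0.26 -0.01] t 8.05
```

View pics/s7.png

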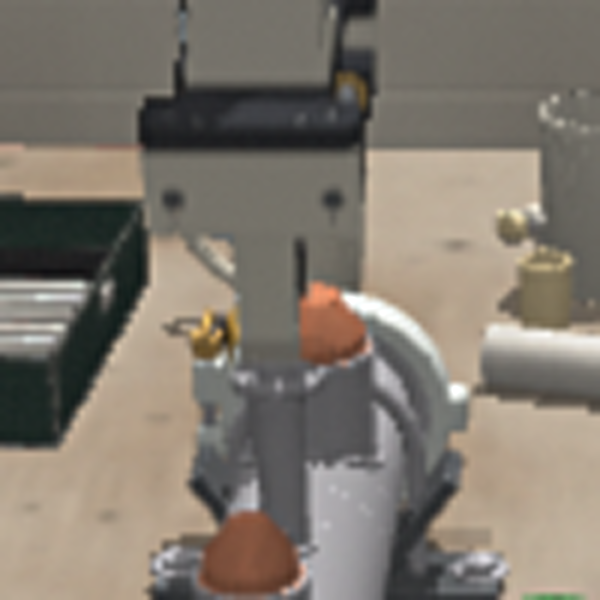

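The enlarged picture shows the ferrule sitting on the 19 branch, flange at about (275,375), with no plug showing. Next is the 41 mm ferrule, the grey one at (.424,-.099).

```bash
python3 -m creep '[[[0,0,-2,0,0,0,0.63],[-3,0,-3,0,0,0,0.63],[-8,0,-3,0,0,0,0.63],[-13,-0.1,-1,0,-0.2,0,0.63],[-17,-0.2,2,0,-0.2,0,0.63],[-20,-0.2,6,0,-0.2,0,0.63],[-20.9,-0.2,10,0,-0.2,0,0.63],[-20.9,-0.2,11.5,0,-0.2,0,0.63]]]';python3 -c "
from h import *
go(.424,-.099,.0245)
a=robot.read_camera('side')
cv2.imwrite('pics/s8.png',cv2.resize(a[180:300,260:420],(800,600),interpolation=cv2.INTER_CUBIC)[:,:,::-1])"
```

```text
time: 8.85
tool_pos: [0.4207, -0.0981, 0.0855]
tool_rot: [-3.139, 0.004, -0.001]
contact_force: [0.3, -0.3, 0.9]
opening: 0.0748
shift cm [0.36 0.1  6.1 ] turn [-0.13  0.23 -0.05] t 8.85
```

View pics/s8.png

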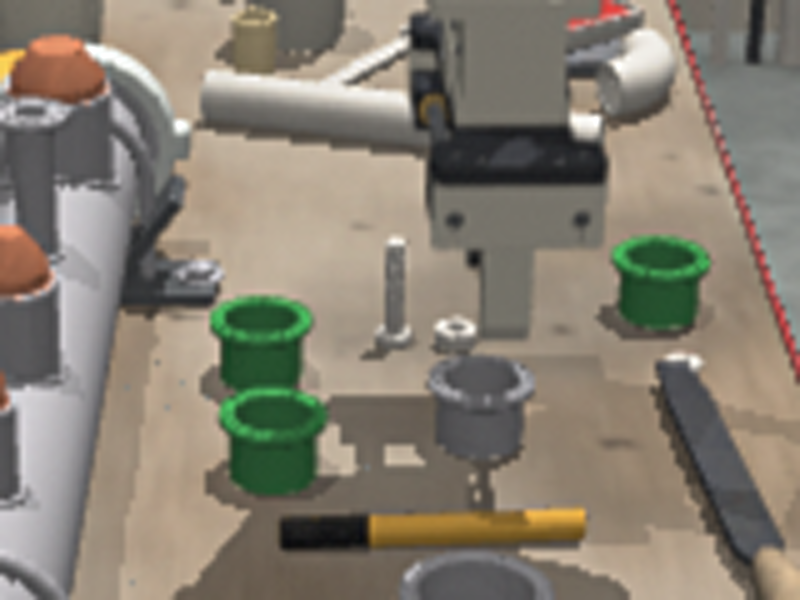

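```bash
python3 -c "
from h import *
f=lambda X:(proj('side',X)-[260,180])*5
print(f([.424,-.099,.032]),f([.4207,-.0431,.0715]),f([.4207,-.0981,.0715]))
a=robot.read_camera('side')
for d in robot.masks_of('side','ferrule_41_mid'):
  ys,xs=np.nonzero(d['mask']);print(d['score'],xs.mean(),xs.min(),xs.max(),ys.min(),ys.max())
s=robot.read_camera('top');cv2.imwrite('pics/t8.png',s[:,:,::-1])
"
```

```text
[479.91073145 373.24530256] [500.77845251 351.57939046] [490.24491496 298.30888407]
0.9 355.57103064066854 346 366 251 271
0.81 391.5244755244755 382 401 227 245
0.76 311.32167832167835 303 320 239 257
0.68 314.5302197802198 304 325 257 278
```

View pics/t8.png

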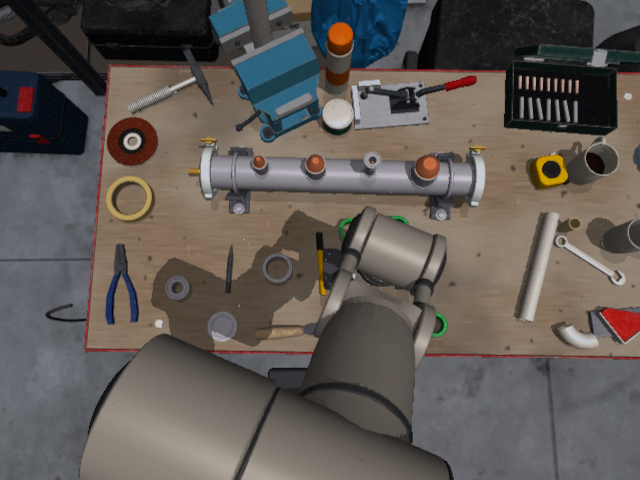

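The 19 ferrule sits on its branch at (372,160) in the top view. In the side view the 41 ferrule is at zoomed column 480, as calibrated. I'm descending on it.

```bash
python3 -m creep '[[[0.4,0.1,2,-0.1,0.2,0,0.63],[0.4,0.1,4,-0.1,0.2,0,0.63],[0.4,0.1,5.5,-0.1,0.2,0,0.63],[0.4,0.1,6.1,-0.1,0.2,0,0.63],[0.4,0.1,6.1,-0.1,0.2,0,0.63],[0.4,0.1,6.1,-0.1,0.2,0,0.63]]]';python3 -c "
from h import *
go(.424,-.099,.0245)"
```

```text
time: 9.65
tool_pos: [0.4301, -0.1007, 0.0286]
tool_rot: [3.139, -0.007, 0.0]
contact_force: [0.3, 0.0, 0.3]
opening: 0.0749
shift cm [-0.61 -0.17  0.4 ] turn [ 0.16 -0.43  0.  ] t 9.65
```

```bash
python3 -m creep '[[[-0.5,-0.15,0.4,0.1,-0.4,0,0.63],[-0.5,-0.15,0.4,0.1,-0.4,0,0.63],[-0.5,-0.15,0.4,0.1,-0.4,0,0.63]]]';python3 -c "
from h import *
go(.424,-.099,.0245)
robot.read_camera('side');go(.424,-.099,.0245)"
```

```text
time: 9.95
tool_pos: [0.4252, -0.0992, 0.0248]
tool_rot: [3.14, -0.001, 0.0]
contact_force: [0.5, 0.1, 0.8]
opening: 0.0749
shift cm [-0.12 -0.02  0.03] turn [ 0.07 -0.05  0.  ] t 9.95
shift cm [-0.13 -0.03  0.03] turn [ 0.07 -0.05  0.  ] t 10.0
```

```bash
python3 -m creep '[[[-0.1,0,0,0,0,0,0.63],[-0.1,0,0,0,0,0,-1],[-0.1,0,0,0,0,0,-1],[-0.1,0,0,0,0,0,-1],[-0.1,0,0,0,0,0,-1],[-0.1,0,0,0,0,0,-1]]]' 30;  python3 -m creep '[[[0,0,-2,0,0,0,-1],[0,0,-5,0,0,0,-1],[0,0,-9,0,0,0,-1],[0,0,-13,0,0,0,-1],[0,0,-17,0,0,0,-1],[0,0,-20,0,0,0,-1],[0,0,-21.5,0,0,0,-1],[0,0,-21.5,0,0,0,-1]]]'; python3 -c "
from h import *
a=robot.read_camera('side')
cv2.imwrite('pics/s9.png',cv2.resize(a[100:260,260:460],(800,640))[:600,:,::-1])
go(.635,.009,.24)"
```

```text
time: 10.6
tool_pos: [0.4243, -0.0993, 0.0248]
tool_rot: [3.14, -0.001, 0.0]
contact_force: [-0.5, -0.0, 0.4]
opening: 0.0488
time: 11.4
tool_pos: [0.4249, -0.0993, 0.2417]
tool_rot: [3.139, -0.005, 0.0]
contact_force: [-0.1, -0.0, -1.4]
opening: 0.0489
shift cm [ 21.09 -10.8    0.04] turn [ 0.11 -0.13  0.  ] t 11.45
```

View pics/s9.png

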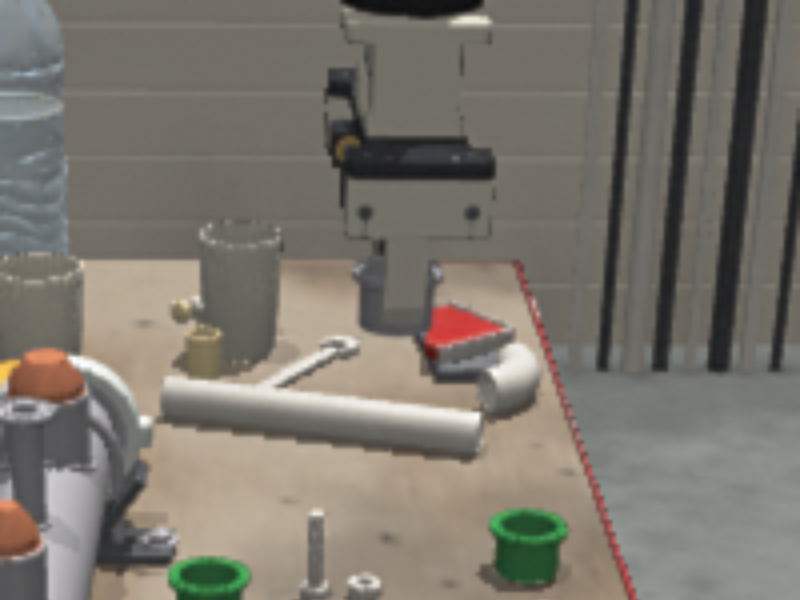

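The 41 mm ferrule is held upright at zoomed (396,295). I'm carrying it to the 41 branch.

```bash
python3 -m creep '[[[2,-1,0,0,0,0,-1],[5.5,-2.8,0,0,0,0,-1],[9.5,-4.8,0,0,0,0,-1],[13.5,-6.9,0,0,0,0,-1],[17,-8.7,0,0,0,0,-1],[19.7,-10.1,0,0,0,0,-1],[21.1,-10.8,0,0.1,-0.1,0,-1],[21.1,-10.8,0,0.1,-0.1,0,-1]]]'; python3 -m creep '[[[0,0,0,0,0,0,-1],[0,0,0,0,0,0,-1]]]';python3 -c "
from h import *
a=robot.read_camera('side')
cv2.imwrite('pics/s10.png',cv2.resize(a[130:280,200:350],(600,600),interpolation=cv2.INTER_CUBIC)[:,:,::-1])
go(.635,.009,.190)
f=lambda X:(proj('side',X)-[200,130])*4
print(f([.635,.009,.155]),f([.635,.009,.215]),f([.635,.009,.247]))"
```

```text
time: 12.25
tool_pos: [0.6356, 0.0101, 0.2369]
tool_rot: [-3.141, 0.004, 0.002]
contact_force: [-1.1, -0.4, -2.3]
opening: 0.0486
time: 12.45
tool_pos: [0.6345, 0.0098, 0.2354]
tool_rot: [-3.141, 0.007, 0.001]
contact_force: [-0.6, 0.8, -1.0]
opening: 0.0493
shift cm [0.06 0.07 4.61] turn [-0.04  0.32  0.06] t 12.5
[243.98299203 384.12999995] [239.70195046 276.34339621] [237.33897546 216.8492182 ]
```

View pics/s10.png

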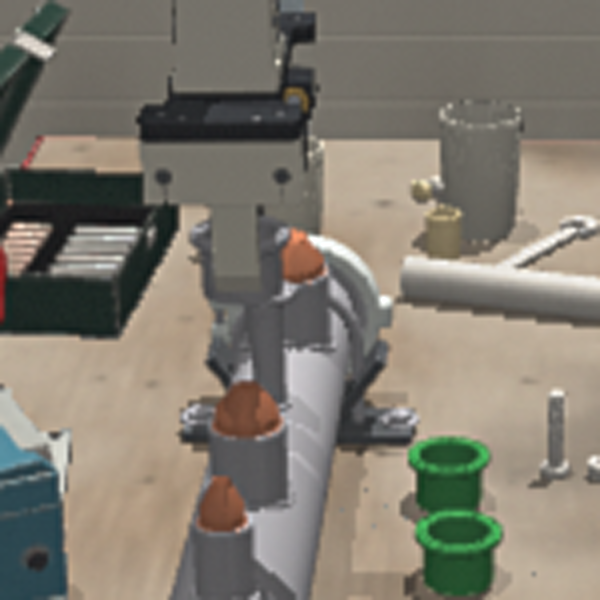

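The held tube is at about (243,290) and the plug tip at (248,385). Both sit 4 px from prediction, so their relative position is right. Lowering.

```bash
python3 -m creep '[[[0,0.05,2,0,0.3,0,-1],[0,0.05,3.5,0,0.3,0,-1],[0,0.05,4.6,0,0.3,0,-1],[0,0.05,4.6,0,0.3,0,-1],[0,0.05,4.6,0,0.3,0,-1]]]';python3 -c "
from h import *
go(.635,.009,.174)"
```

```text
time: 13.0
tool_pos: [0.6345, 0.009, 0.1907]
tool_rot: [-3.141, -0.0, 0.001]
contact_force: [-0.3, 0.7, -0.7]
opening: 0.0488
shift cm [ 0.05 -0.    1.67] turn [-0.03 -0.02  0.04] t 13.0
```

```bash
python3 -m creep '[[[0.05,0,0.5,0,0,0,-1],[0.05,0,1,0,0,0,-1],[0.05,0,1.5,0,0,0,-1],[0.05,0,2,0,0,0,-1],[0.05,0,2.4,0,0,0,-1],[0.05,0,2.7,0,0,0,-1],[0.05,0,2.7,0,0,0,-1]]]';python3 -c "
from h import *
a=robot.read_camera('side')
cv2.imwrite('pics/s11.png',cv2.resize(a[130:280,200:350],(600,600),interpolation=cv2.INTER_CUBIC)[:,:,::-1])
go(.635,.009,.1597)"
```

```text
time: 13.7
tool_pos: [0.6348, 0.009, 0.1631]
tool_rot: [-3.141, 0.001, 0.001]
contact_force: [0.0, 0.1, -1.1]
opening: 0.0488
shift cm [ 0.01 -0.    0.37] turn [-0.04  0.01  0.04] t 13.75
```

View pics/s11.png

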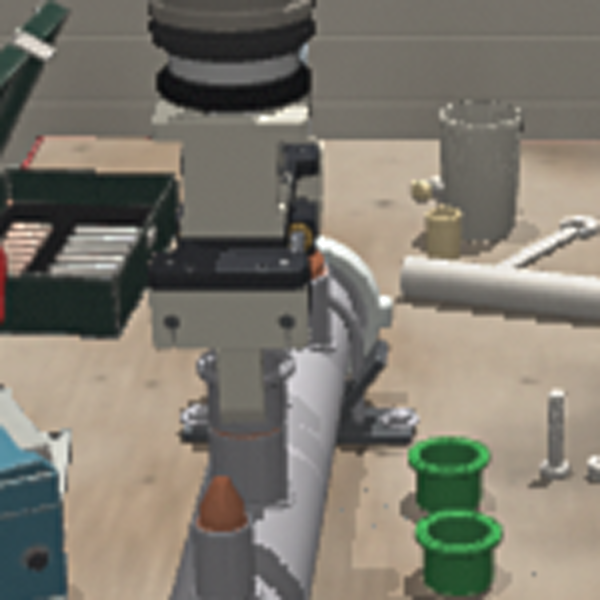

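The ferrule is over the plug, with only a thin copper line left at (248,434). Pressing down the last few millimetres.

```bash
python3 -m creep '[[[0,0,0.15,0,0,0,-1],[0,0,0.3,0,0,0,-1],[0,0,0.4,0,0,0,-1],[0,0,0.45,0,0,0,-1],[0,0,0.45,0,0,0,-1]]]'
```

```text
time: 14.25
tool_pos: [0.635, 0.009, 0.1598]
tool_rot: [-3.141, -0.001, 0.001]
contact_force: [-2.8, 0.8, 3.2]
opening: 0.049
```

```bash
python3 -m creep '[[[0,0,0,0,0,0,0.15],[0,0,0,0,0,0,0.35],[0,0,0,0,0,0,0.63],[0,0,0,0,0,0,0.63],[0,0,0,0,0,0,0.63],[0,0,-1,0,0,0,0.63],[0,0,-3,0,0,0,0.63],[0,0,-6,0,0,0,0.63]]]';python3 -c "
from h import *
a=robot.read_camera('side')
cv2.imwrite('pics/s12.png',cv2.resize(a[130:280,200:350],(600,600),interpolation=cv2.INTER_CUBIC)[:,:,::-1])
go(.402,.301,.24)"
```

```text
time: 15.05
tool_pos: [0.6342, 0.009, 0.2195]
tool_rot: [-3.141, 0.003, 0.001]
contact_force: [0.7, -0.2, 0.4]
opening: 0.0748
shift cm [-23.44 -29.24  -1.55] turn [ 0.02 -0.48  0.05] t 15.1
```

View pics/s12.png

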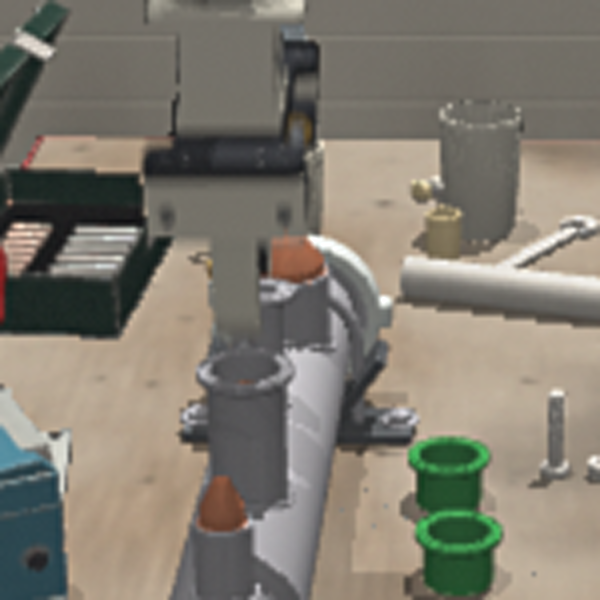

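The 41 mm ferrule is seated, flange at (245,370). Next is the 29 mm one.

```bash
python3 -m creep '[[[-2,-2,-1.5,0,0,0,0.63],[-5.5,-6.5,-1.5,0,0,0,0.63],[-9,-11,-1.5,0,0,0,0.63],[-12.5,-15.5,-1.5,0,-0.4,0,0.63],[-16,-20,0,0,-0.4,0,0.63],[-19.5,-24.3,2,0,-0.4,0,0.63],[-22.5,-28,5,0,-0.4,0,0.63],[-23.4,-29.2,8,0,-0.4,0,0.63]]]';python3 -m creep '[[[0,0,1,0,0,0,0.63],[0,0,2,0,0,0,0.63]]]';python3 -c "
from h import *
go(.402,.301,.0245)
a=robot.read_camera('side')
cv2.imwrite('pics/s13.png',cv2.resize(a[240:440,280:480],(600,600),interpolation=cv2.INTER_CUBIC)[:,:,::-1])
f=lambda X:(proj('side',X)-[280,240])*3
print(f([.402,.301,.032]))"
```

```text
time: 15.9
tool_pos: [0.4134, 0.2894, 0.1618]
tool_rot: [-3.139, -0.007, 0.002]
contact_force: [0.4, 1.0, -0.5]
opening: 0.075
time: 16.1
tool_pos: [0.4135, 0.2902, 0.142]
tool_rot: [-3.139, -0.008, 0.004]
contact_force: [0.4, -0.5, 0.7]
opening: 0.075
shift cm [-1.23 -1.05 11.74] turn [-0.16 -0.44  0.23] t 16.1
[323.64284106 362.13760146]
```

View pics/s13.png

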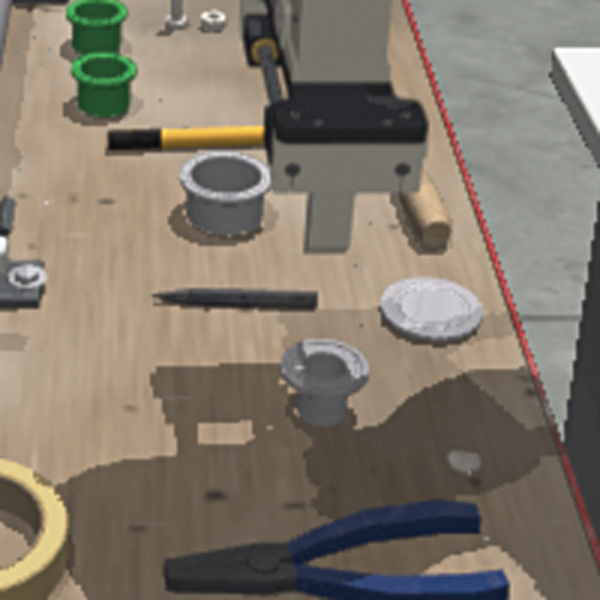

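The narrow-tube ferrule with the 50 mm flange is at zoomed (324,365), matching the predicted (324,362).

```bash
python3 -m creep '[[[-0.6,-0.5,1,0,-0.4,0.2,0.63],[-1.2,-1.05,4,0,-0.4,0.2,0.63],[-1.2,-1.05,7,0,-0.4,0.2,0.63],[-1.2,-1.05,9.5,0,-0.4,0.2,0.63],[-1.2,-1.05,9.5,0,-0.4,0.2,0.63]]]';python3 -c "
from h import *
go(.402,.301,.0245)"
```

```text
time: 16.65
tool_pos: [0.4013, 0.2984, 0.0433]
tool_rot: [3.141, 0.006, -0.003]
contact_force: [-0.9, -0.3, 1.0]
opening: 0.0751
shift cm [ 0.08 -0.26  1.88] turn [ 0.03  0.32 -0.18] t 16.65
```

```bash
python3 -m creep '[[[0.1,-0.2,1,0,0.3,-0.15,0.63],[0.1,-0.25,1.85,0,0.3,-0.15,0.63],[0.1,-0.25,1.85,0,0.3,-0.15,0.63],[0.1,-0.25,1.85,0,0.3,-0.15,0.63]]]';python3 -c "
from h import *
go(.402,.301,.0245)"
```

```text
time: 17.05
tool_pos: [0.4025, 0.3011, 0.0251]
tool_rot: [3.141, -0.0, -0.001]
contact_force: [0.7, -0.2, 0.1]
opening: 0.0749
shift cm [-0.05  0.01  0.06] turn [ 0.01 -0.01 -0.03] t 17.05
```

```bash
python3 -m creep '[[[0,0,0.03,0,0,0,-1],[0,0,0.03,0,0,0,-1],[0,0,0.03,0,0,0,-1],[0,0,0.03,0,0,0,-1],[0,0,0.03,0,0,0,-1]]]' 30;  python3 -m creep '[[[0,0,-2,0,0,0,-1],[0,0,-5,0,0,0,-1],[0,0,-9,0,0,0,-1],[0,0,-13,0,0,0,-1],[0,0,-17,0,0,0,-1],[0,0,-20,0,0,0,-1],[0,0,-21.5,0,0,0,-1],[0,0,-21.5,0,0,0,-1]]]'; python3 -c "
from h import *
a=robot.read_camera('side')
cv2.imwrite('pics/s14.png',cv2.resize(a[160:360,280:480],(600,600))[:,:,::-1])
go(.639,.1188,.24)"
```

```text
time: 17.55
tool_pos: [0.4026, 0.3011, 0.0251]
tool_rot: [3.141, -0.001, -0.0]
contact_force: [-0.2, -0.0, 1.3]
opening: 0.0489
time: 18.35
tool_pos: [0.4033, 0.3016, 0.2422]
tool_rot: [-3.14, -0.005, -0.0]
contact_force: [0.7, -0.8, -2.1]
opening: 0.0485
shift cm [23.65 18.23  0.07] turn [-0.03 -0.1  -0.03] t 18.4
```

View pics/s14.png

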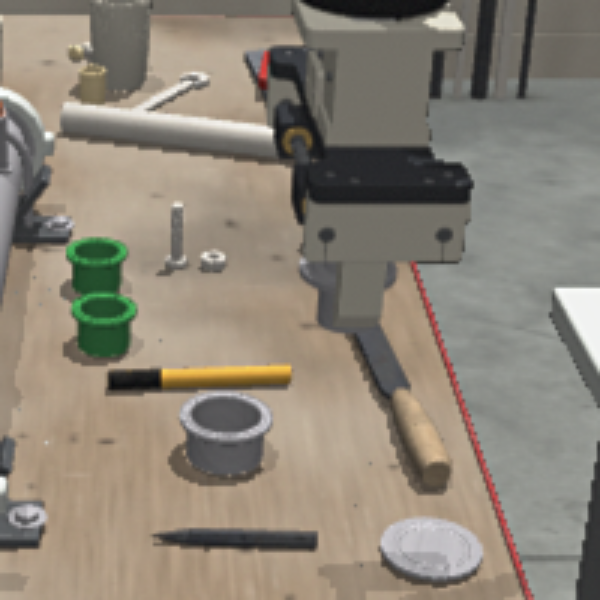

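Held upright. Before going to the 29 branch I want the clearance between the wrist and the post in the vise.

```bash
python3 -c "
from h import *
for z in (.1,.15,.2,.3,.4): print(z,'postTop',np.round(ray('top',260,40,z),3),np.round(ray('top',250,2,z),3),'wristfar',np.round(ray('top',410,5,z),3),np.round(ray('top',460,60,z),3),np.round(ray('top',345,60,z),3))
b=robot.read_camera('top')
cv2.imwrite('pics/t14.png',b[:,:,::-1])
"
```

```text
0.1 postTop [0.92  0.124 0.1  ] [1.008 0.146 0.1  ] wristfar [ 0.998 -0.198  0.1  ] [ 0.87  -0.298  0.1  ] [ 0.872 -0.056  0.1  ]
0.15 postTop [0.889 0.118 0.15 ] [0.973 0.139 0.15 ] wristfar [ 0.964 -0.187  0.15 ] [ 0.842 -0.283  0.15 ] [ 0.844 -0.053  0.15 ]
0.2 postTop [0.859 0.112 0.2  ] [0.938 0.132 0.2  ] wristfar [ 0.929 -0.177  0.2  ] [ 0.815 -0.267  0.2  ] [ 0.816 -0.049  0.2  ]
0.3 postTop [0.798 0.1   0.3  ] [0.868 0.117 0.3  ] wristfar [ 0.86  -0.156  0.3  ] [ 0.759 -0.236  0.3  ] [ 0.761 -0.043  0.3  ]
0.4 postTop [0.737 0.087 0.4  ] [0.798 0.103 0.4  ] wristfar [ 0.791 -0.135  0.4  ] [ 0.703 -0.204  0.4  ] [ 0.705 -0.037  0.4  ]
```

View pics/t14.png

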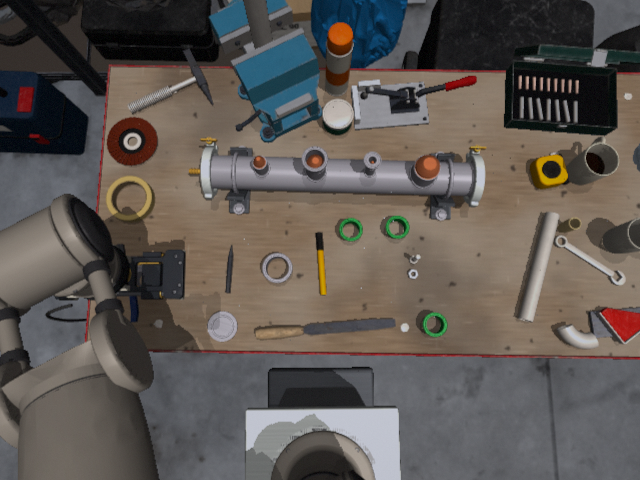

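```bash
python3 -c "
from h import *
for x in (.84,.87,.9,.93):
  for z in (.15,.2,.25,.3,.35,.4):
    print(x,z,np.round(proj('side',[x,.118,z])),np.round(proj('top',[x,.118,z])))
print(proj('side',[.68,.12,.22]),proj('side',[.76,.12,.35]))
"
```

```text
0.84 0.15 [149. 252.] [260.  63.]
0.84 0.2 [146. 228.] [257.  49.]
0.84 0.25 [142. 203.] [253.  34.]
0.84 0.3 [139. 177.] [249.  17.]
0.84 0.35 [135. 150.] [245.  -2.]
0.84 0.4 [131. 122.] [240. -23.]
0.87 0.15 [133. 252.] [260.  49.]
0.87 0.2 [129. 228.] [257.  35.]
0.87 0.25 [126. 203.] [253.  19.]
0.87 0.3 [122. 177.] [250.   1.]
0.87 0.35 [118. 150.] [245. -19.]
0.87 0.4 [113. 122.] [240. -41.]
0.9 0.15 [117. 252.] [260.  35.]
0.9 0.2 [113. 228.] [257.  20.]
0.9 0.25 [109. 203.] [254.   4.]
0.9 0.3 [105. 177.] [250. -15.]
0.9 0.35 [100. 150.] [246. -36.]
0.9 0.4 [ 96. 122.] [241. -59.]
0.93 0.15 [101. 252.] [260.  21.]
0.93 0.2 [ 97. 228.] [257.   6.]
0.93 0.25 [ 92. 203.] [254. -11.]
0.93 0.3 [ 88. 177.] [250. -31.]
0.93 0.35 [ 83. 150.] [246. -52.]
0.93 0.4 [ 78. 122.] [241. -77.]
[231.25072601 218.70247761] [180.87856058 150.49198562]
```

The post stands at about x=.86, y=.12, and the wrist reaches to about x=.72 there, so the clearance is ample. I'm moving over the 29 branch.

```bash
python3 -m creep '[[[2.5,2,0,0,0,0,-1],[6,4.6,0,0,0,0,-1],[9.8,7.6,0,0,0,0,-1],[13.6,10.5,0,0,0,0,-1],[17.4,13.4,0,0,0,0,-1],[20.5,15.8,0,0,0,0,-1],[22.6,17.4,0,0,0,0,-1],[23.6,18.2,0,0,-0.1,0,-1]]]'; python3 -m creep '[[[0.2,0.2,0,0,0,0,-1],[0.2,0.2,0,0,0,0,-1],[0.2,0.2,0,0,0,0,-1]]]';python3 -c "
from h import *
a=robot.read_camera('side')
cv2.imwrite('pics/s15.png',cv2.resize(a[130:280,200:350],(600,600),interpolation=cv2.INTER_CUBIC)[:,:,::-1])
go(.639,.1188,.190)
f=lambda X:(proj('side',X)-[200,130])*4
print(f([.639,.1188,.157]),f([.639,.1188,.215]),f([.639,.1188,.247]))"
```

```text
time: 19.25
tool_pos: [0.6389, 0.1165, 0.236]
tool_rot: [3.14, 0.006, -0.003]
contact_force: [0.2, 0.0, -0.8]
opening: 0.0488
time: 19.55
tool_pos: [0.64, 0.1151, 0.2349]
tool_rot: [3.14, 0.009, -0.002]
contact_force: [0.5, -0.3, -0.2]
opening: 0.0486
shift cm [-0.08 -0.36  4.55] turn [ 0.07  0.43 -0.11] t 19.6
[219.70176471 475.25267059] [214.59839506 363.4755235 ] [211.677406   299.49822103]
```

View pics/s15.png

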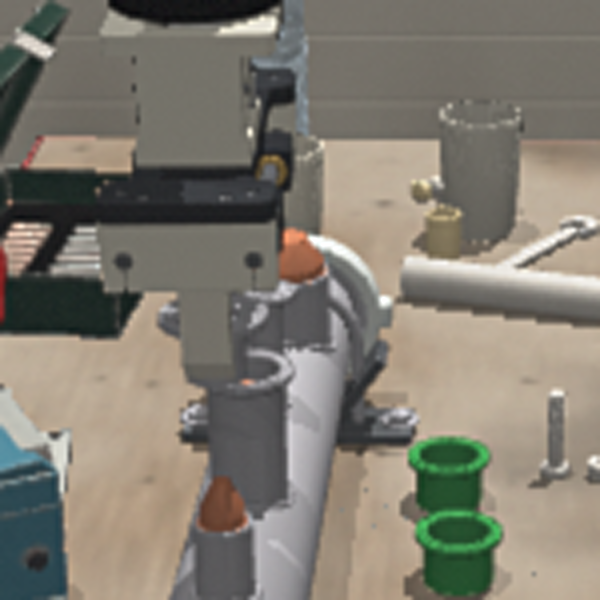

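The held flange spans columns 160–268 (centre 214) and the plug tip is at 223. Both agree with prediction to about 3 px. Lowering.

```bash
python3 -m creep '[[[-0.05,-0.35,1.5,0,0.4,-0.1,-1],[-0.05,-0.35,3,0,0.4,-0.1,-1],[-0.05,-0.35,4.5,0,0.4,-0.1,-1],[-0.05,-0.35,4.5,0,0.4,-0.1,-1],[-0.05,-0.35,4.5,0,0.4,-0.1,-1]]]';python3 -c "
from h import *
go(.639,.1188,.164)"
```

```text
time: 20.1
tool_pos: [0.6391, 0.1193, 0.1911]
tool_rot: [3.141, 0.0, 0.001]
contact_force: [0.2, -0.3, -0.9]
opening: 0.0484
shift cm [-0.01  0.05  2.71] turn [0.06 0.02 0.03] t 20.1
```

```bash
python3 -m creep '[[[0,0.05,0.5,0,0,0,-1],[0,0.05,1,0,0,0,-1],[0,0.05,1.5,0,0,0,-1],[0,0.05,2,0,0,0,-1],[0,0.05,2.4,0,0,0,-1],[0,0.05,2.7,0,0,0,-1],[0,0.05,2.7,0,0,0,-1]]]';python3 -c "
from h import *
a=robot.read_camera('side')
cv2.imwrite('pics/s16.png',cv2.resize(a[130:280,200:350],(600,600),interpolation=cv2.INTER_CUBIC)[:,:,::-1])
go(.639,.1188,.1597)"
```

```text
time: 20.8
tool_pos: [0.6388, 0.1188, 0.1634]
tool_rot: [3.14, 0.001, 0.001]
contact_force: [-0.4, 0.4, 0.1]
opening: 0.0489
shift cm [ 0.   -0.    0.42] turn [0.06 0.05 0.03] t 20.85
```

View pics/s16.png

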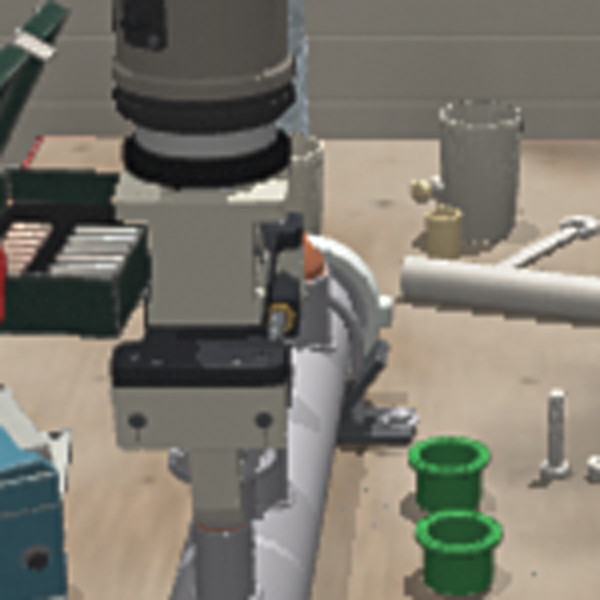

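The ferrule is over the plug, with a thin copper line at (220,527). Finishing the descent.

```bash
python3 -m creep '[[[0,0,0.15,0,0,0,-1],[0,0,0.3,0,0,0,-1],[0,0,0.4,0,0,0,-1],[0,0,0.45,0,0,0,-1],[0,0,0.45,0,0,0,-1]]]'
```

```text
time: 21.35
tool_pos: [0.6391, 0.1188, 0.1601]
tool_rot: [3.141, -0.0, 0.001]
contact_force: [-1.2, -0.6, 4.1]
opening: 0.0485
```

```bash
python3 -m creep '[[[0,0,0,0,0,0,0.15],[0,0,0,0,0,0,0.35],[0,0,0,0,0,0,0.63],[0,0,0,0,0,0,0.63],[0,0,0,0,0,0,0.63],[0,0,-1,0,0,0,0.63],[0,0,-3,0,0,0,0.63],[0,0,-6,0,0,0,0.63]]]';python3 -c "
from h import *
a=robot.read_camera('side')
cv2.imwrite('pics/s17.png',cv2.resize(a[130:280,200:350],(600,600),interpolation=cv2.INTER_CUBIC)[:,:,::-1])
go(.441,.092,.10)"
```

```text
time: 22.15
tool_pos: [0.6383, 0.1188, 0.2198]
tool_rot: [3.14, 0.003, 0.001]
contact_force: [-0.3, 0.8, -0.5]
opening: 0.0749
shift cm [-20.09   2.68  12.54] turn [ 0.03 -0.45  0.04] t 22.2
```

View pics/s17.png

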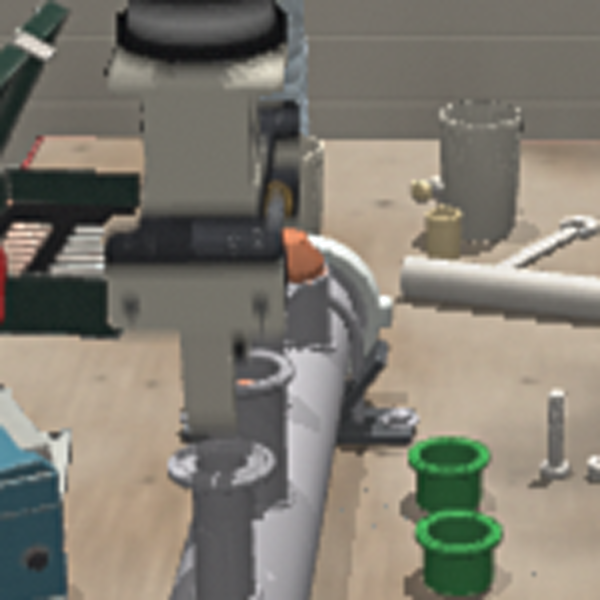

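The 29 mm ferrule is seated, flange at (222,463). Last is the 53 mm one, with the gripper fully open.

```bash
python3 -m creep '[[[-1.5,0,-1.5,0,0,0,0.63],[-5,0.5,-1.5,0,0,0,1],[-9,1,-1,0,-0.4,0,1],[-13,1.7,2,0,-0.4,0,1],[-17,2.4,5,0,-0.4,0,1],[-19.5,2.7,8.5,0,-0.4,0,1],[-20.1,2.7,12,0,-0.4,0,1],[-20.1,2.7,12.5,0,-0.4,0,1]]]';python3 -m creep '[[[0,0,0,0,0,0,1],[0,0,0,0,0,0,1]]]';python3 -c "
from h import *
go(.441,.092,.0245)
a=robot.read_camera('side')
cv2.imwrite('pics/s18.png',cv2.resize(a[190:340,280:430],(600,600),interpolation=cv2.INTER_CUBIC)[:,:,::-1])
f=lambda X:(proj('side',X)-[280,190])*4
print(f([.441,.092,.032]))"
```

```text
time: 23.0
tool_pos: [0.4382, 0.0917, 0.0985]
tool_rot: [3.141, 0.005, 0.001]
contact_force: [0.0, -0.1, -0.2]
opening: 0.0915
time: 23.2
tool_pos: [0.4398, 0.0918, 0.0998]
tool_rot: [3.141, 0.002, 0.001]
contact_force: [-0.9, 0.1, -0.9]
opening: 0.0922
shift cm [ 0.14 -0.03  7.53] turn [0.04 0.13 0.03] t 23.2
[301.47959667 428.88693457]
```

View pics/s18.png

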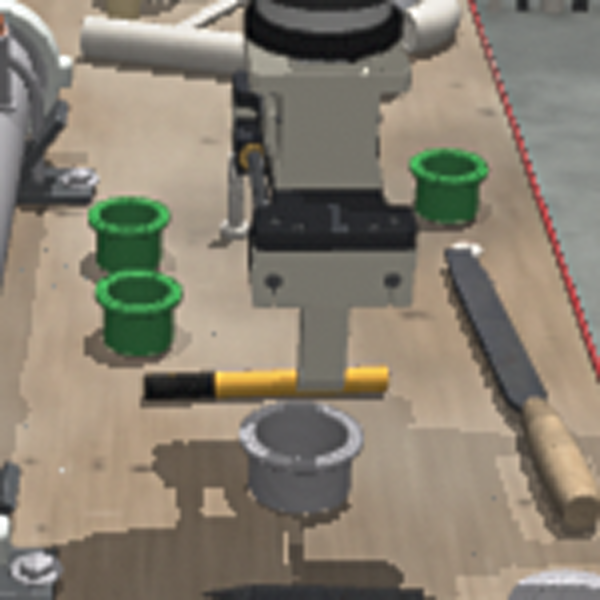

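The 53 mm ferrule is at (300,435), as predicted. Descending.

```bash
python3 -m creep '[[[0.1,0,2.5,0,0.1,0,1],[0.1,0,4.5,0,0.1,0,1],[0.1,0,6,0,0.1,0,1],[0.1,0,7,0,0.1,0,1],[0.1,0,7.5,0,0.1,0,1],[0.1,0,7.5,0,0.1,0,1]]]';python3 -m creep '[[[0,0,0,0,0,0,1]]]';python3 -c "
from h import *
go(.441,.092,.0245)"
```

```text
time: 23.85
tool_pos: [0.4412, 0.0917, 0.025]
tool_rot: [3.141, -0.001, 0.001]
contact_force: [0.7, -0.1, -0.2]
opening: 0.0919
time: 23.95
tool_pos: [0.4418, 0.0918, 0.0256]
tool_rot: [3.141, -0.002, 0.001]
contact_force: [-0.0, 0.5, 0.2]
opening: 0.0918
shift cm [-0.08 -0.02  0.11] turn [ 0.03 -0.1   0.04] t 23.95
```

```bash
python3 -m creep '[[[-0.08,0,0.1,0,-0.1,0,1],[-0.08,0,0.1,0,-0.1,0,-1],[-0.08,0,0.1,0,-0.1,0,-1],[-0.08,0,0.1,0,-0.1,0,-1],[-0.08,0,0.1,0,-0.1,0,-1],[-0.08,0,0.1,0,-0.1,0,-1]]]' 30;  python3 -m creep '[[[0,0,-2,0,0,0,-1],[0,0,-5,0,0,0,-1],[0,0,-9,0,0,0,-1],[0,0,-13,0,0,0,-1],[0,0,-17,0,0,0,-1],[0,0,-20,0,0,0,-1],[0,0,-21.5,0,0,0,-1],[0,0,-21.5,0,0,0,-1]]]'; python3 -c "
from h import *
a=robot.read_camera('side')
cv2.imwrite('pics/s19.png',cv2.resize(a[130:280,280:430],(600,600))[:,:,::-1])
go(.6265,-.211,.24)"
```

```text
time: 24.55
tool_pos: [0.4411, 0.0917, 0.0247]
tool_rot: [3.141, -0.0, 0.001]
contact_force: [0.1, -1.1, 0.9]
opening: 0.0625
time: 25.35
tool_pos: [0.4419, 0.092, 0.2415]
tool_rot: [3.141, -0.004, 0.001]
contact_force: [0.4, -0.4, -2.6]
opening: 0.0626
shift cm [1.852e+01 3.030e+01 2.000e-02] turn [ 0.03 -0.06  0.05] t 25.4
```

View pics/s19.png

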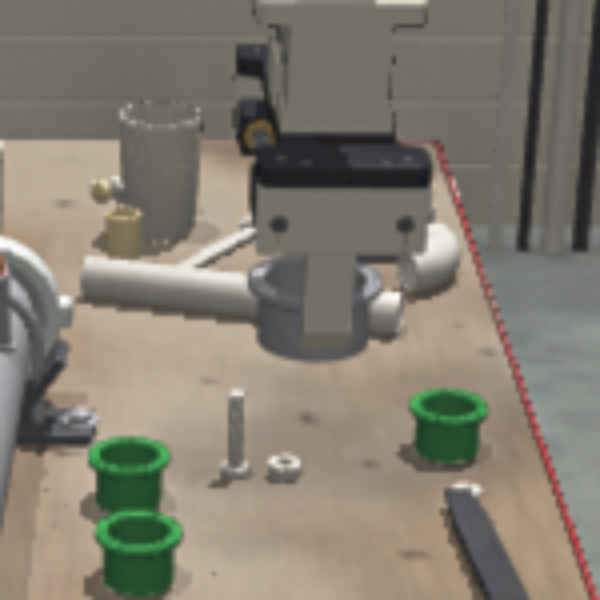

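The 53 mm ferrule is held level at (315,310). Moving to the 53 branch.

```bash
python3 -m creep '[[[1.5,2.5,0,0,0,0,-1],[3.8,6.2,0,0,0,0,-1],[6.2,10.2,0,0,0,0,-1],[8.6,14.2,0,0,0,0,-1],[11,18.2,0,0,0,0,-1],[13.4,22.2,0,0,0,0,-1],[15.5,25.7,0,0,0,0,-1],[17,28,0,0,0,0,-1]]]'; python3 -m creep '[[[0.7,1.2,0,0,0,0,-1],[1,1.8,0,0,0,0,-1],[1,1.8,0,0,0,0,-1]]]';python3 -c "
from h import *
a=robot.read_camera('side')
cv2.imwrite('pics/s20.png',cv2.resize(a[100:250,200:350],(600,600),interpolation=cv2.INTER_CUBIC)[:,:,::-1])
go(.6265,-.211,.192)
f=lambda X:(proj('side',X)-[200,100])*4
print(f([.6265,-.211,.157]),f([.6265,-.211,.215]),f([.6265,-.211,.247]))"
```

```text
time: 26.2
tool_pos: [0.6113, -0.1906, 0.2369]
tool_rot: [-3.141, 0.003, -0.001]
contact_force: [0.1, -0.8, -2.5]
opening: 0.0624
time: 26.5
tool_pos: [0.6208, -0.2088, 0.2345]
tool_rot: [-3.139, 0.006, -0.002]
contact_force: [0.5, -0.3, -1.8]
opening: 0.0627
shift cm [0.6  0.31 4.33] turn [-0.12  0.31 -0.07] t 26.55
[282.59692895 351.84010542] [279.78150334 260.07018561] [278.18293676 207.96427099]
```

View pics/s20.png

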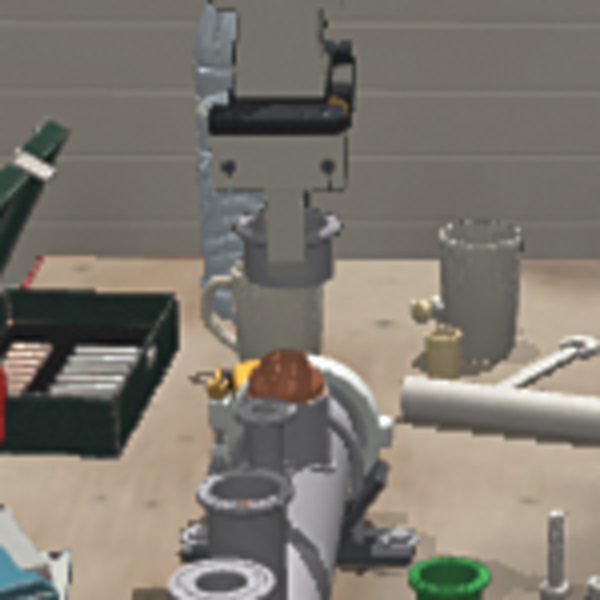

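The held flange spans 236–341 and the plug is at column 286. The remaining 6 mm x correction lines them up. Lowering with the correction.

```bash
python3 -m creep '[[[0.5,0.3,1,0,0.3,0,-1],[0.6,0.3,2.5,0,0.3,0,-1],[0.6,0.3,4.3,0,0.3,0,-1],[0.6,0.3,4.3,0,0.3,0,-1],[0.6,0.3,4.3,0,0.3,0,-1]]]';python3 -c "
from h import *
go(.6265,-.211,.164)"
```

```text
time: 27.05
tool_pos: [0.6265, -0.2102, 0.1922]
tool_rot: [-3.139, 0.0, -0.0]
contact_force: [0.0, 0.9, -1.6]
opening: 0.0626
shift cm [0.01 0.08 2.82] turn [-0.15  0.03 -0.03] t 27.05
```

```bash
python3 -m creep '[[[0,0.05,0.5,0,0,0,-1],[0,0.05,1,0,0,0,-1],[0,0.05,1.5,0,0,0,-1],[0,0.05,2,0,0,0,-1],[0,0.05,2.4,0,0,0,-1],[0,0.05,2.8,0,0,0,-1],[0,0.05,2.8,0,0,0,-1]]]';python3 -c "
from h import *
a=robot.read_camera('side')
cv2.imwrite('pics/s21.png',cv2.resize(a[130:230,220:320],(600,600),interpolation=cv2.INTER_CUBIC)[:,:,::-1])
go(.6265,-.211,.1597)"
```

```text
time: 27.75
tool_pos: [0.6261, -0.2107, 0.1634]
tool_rot: [-3.139, 0.002, -0.001]
contact_force: [-0.7, -0.6, -2.9]
opening: 0.0627
shift cm [0.03 0.03 0.41] turn [-0.15  0.07 -0.03] t 27.8
```

View pics/s21.png

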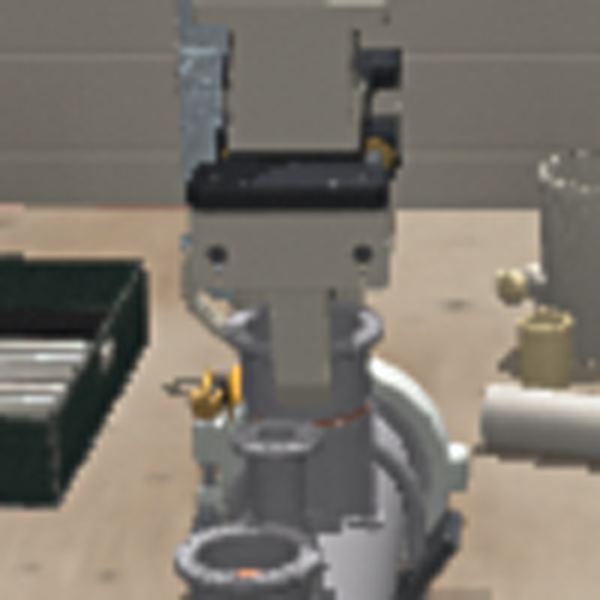

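Over the plug, with a thin copper line at (345,415). Finishing the descent.

```bash
python3 -m creep '[[[0,0,0.15,0,0,0,-1],[0,0,0.3,0,0,0,-1],[0,0,0.4,0,0,0,-1],[0,0,0.47,0,0,0,-1],[0,0,0.47,0,0,0,-1]]]'
```

```text
time: 28.3
tool_pos: [0.6262, -0.2108, 0.1598]
tool_rot: [-3.139, 0.001, -0.001]
contact_force: [-2.0, 1.1, 2.7]
opening: 0.0628
```

```bash
python3 -m creep '[[[0,0,0,0,0,0,0.45],[0,0,0,0,0,0,0.65],[0,0,0,0,0,0,0.9],[0,0,0,0,0,0,0.9],[0,0,0,0,0,0,0.9],[0,0,-1,0,0,0,0.9],[0,0,-3,0,0,0,0.9],[0,0,-6,0,0,0,0.9]]]';python3 -m creep '[[[0,0,-2,0,0,0,0.9],[-3,0,-3,0,0,0,0.9],[-7,0,-3,0,0,0,0.9],[-12,0,-3,0,0,0,0.9],[-17,2,-3,0,0,0,0.9],[-21,5,-3,0,0,0,0.9],[-23,8,-3,0,0,0,0.9],[-23,8,-3,0,0,0,0.9]]]';python3 -c "
from h import *
a=robot.read_camera('side');b=robot.read_camera('top')
cv2.imwrite('pics/s22.png',cv2.resize(a[150:350,200:350],(600,800),interpolation=cv2.INTER_CUBIC)[:600,:,::-1])
cv2.imwrite('pics/t22.png',b[:,:,::-1])
out=[]
for x,y in [(.639,.1188),(.635,.009),(.631,-.101),(.6265,-.211)]:
    r=cv2.resize(rect('top',b,.167,x-.04,x+.04,y-.04,y+.04,5000),(300,300))[:,:,::-1].copy()
    cv2.line(r,(150,0),(150,299),(0,0,255),1);cv2.line(r,(0,150),(299,150),(0,0,255),1);out.append(r)
cv2.imwrite('pics/rf.png',np.vstack([np.hstack(out[:2]),np.hstack(out[2:])]))
print(robot.observe()['contact_force'])
"
```

```text
time: 29.1
tool_pos: [0.6255, -0.2106, 0.2194]
tool_rot: [-3.138, 0.004, -0.0]
contact_force: [0.7, -0.9, 0.2]
opening: 0.0872
time: 29.9
tool_pos: [0.3933, -0.2938, 0.2513]
tool_rot: [-3.14, 0.003, -0.005]
contact_force: [0.6, -0.5, 0.4]
opening: 0.0874
[0.32394909 0.23455944 0.26147418]
```

View pics/s22.png

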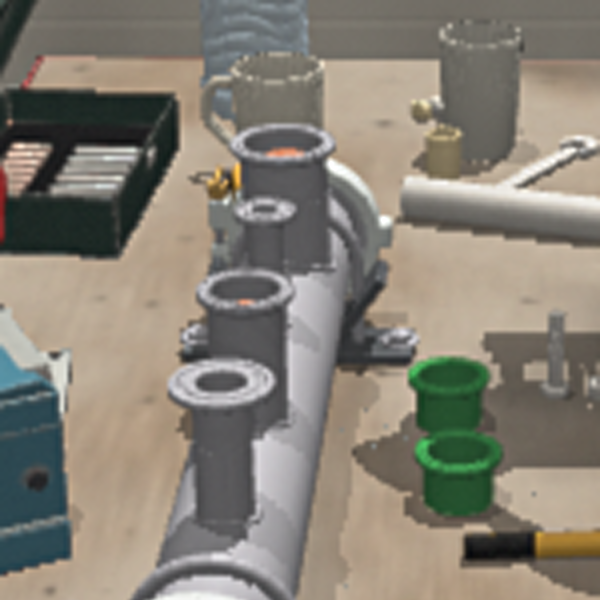

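View pics/rf.png

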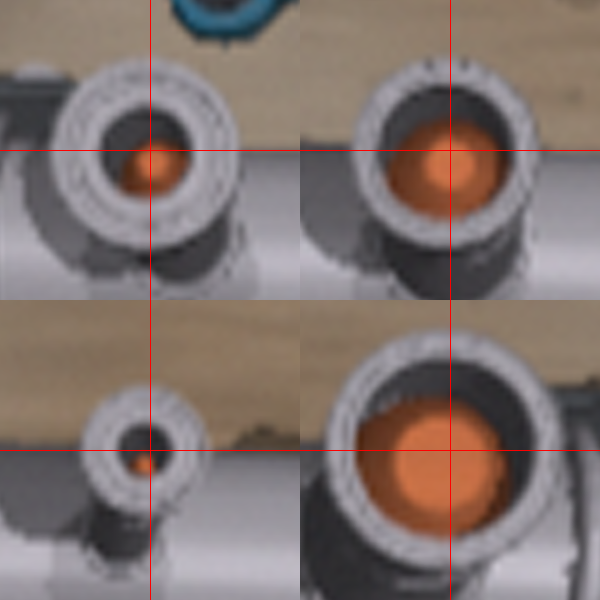

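View pics/t22.png

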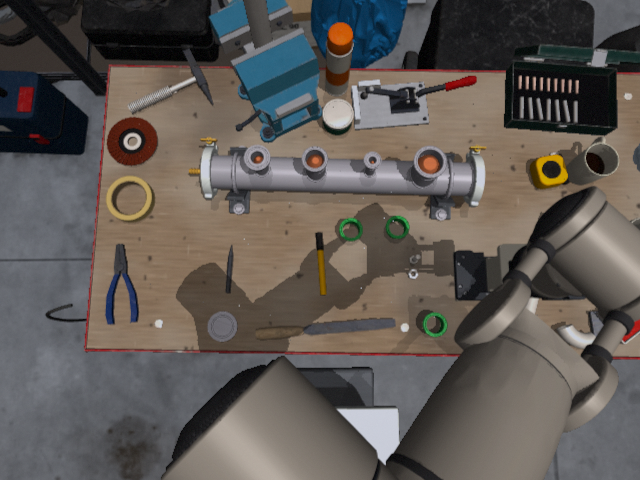

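All four flange tops rectify at z = .167 to within about 2 mm of their branch centres, upright, each tube flush with its own stub and with no copper line showing. The arm is clear. I'll let it settle, then hand in.

```bash
python3 -m creep '[[[0,0,0,0,0,0,0.9],[0,0,0,0,0,0,0.9],[0,0,0,0,0,0,0.9],[0,0,0,0,0,0,0.9]]]';python3 -c "
from h import *
print(robot.hand_in())"
```

```text
time: 30.4
tool_pos: [0.396, -0.2906, 0.2508]
tool_rot: [-3.138, 0.003, -0.001]
contact_force: [0.8, -0.2, 0.8]
opening: 0.0875
the job is handed in; nothing more can be done
None
```

All four ferrules are on the branches of their own tube size, flange up and released, and the job was handed in at about 30 s of the 96 s allowed. No verdict is reported back, so this rests on my own checks.

- **Order and placing:** I set the 19, 41, 29 and 53 mm ferrules in that order. Each was gripped by the rim and lowered over its plug until it met the branch end with 3–5 N of contact, at tool height 0.160 m, the expected seat height. I then opened the gripper. The green look-alikes were not touched.
- **Last pictures:** In the top view, the flange tops lie within about 2 mm of the branch centres at the height a seated ferrule should have. The side view shows all four upright and flush with their stubs. The arm was parked well clear with no contact force.
- **Disagreements:** After some moves the arm first stopped 3–12 mm off target, which I corrected before each grasp and placing. The gripper opening read 1.3–2 mm less than the true flange size while holding; all four grips still held. No check failed.

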